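# Unlock a sprung cash door and hold it open at 40 degrees

### The arm

A 6-joint arm with a two-finger parallel gripper is mounted at the origin on the work surface. World frame = base frame: x ahead of the robot, y to its left, z up, the work surface at z = 0. Lengths are in m, angles in rad, forces in N, time in s.
With the tool pointing down it reaches from about 0.375 to 0.9 m from the base axis. Payload 3.1 kg.
Tool frame: the origin (TCP) lies between the finger pads; the fingertips stand 19 mm ahead of it and the grasp point (between the pads) is the TCP; z points along the fingers, y is the line along which they close (so a half turn about z gives the same grasp; the last joint's range is limited). The gripper opens to 87 mm and grips with 3 to 60 N. Pads are 19 mm wide; open, the fingers measure 117 mm over their backs; the gripper's body (75 mm by 190 mm) begins 51 mm behind the grasp point.
Start: joints at [-1.454, 0.527, 1.433, -0, 1.181, -0.178], TCP at [0.182, -0.598, 0.242] pointing down, gripper open.
Joint ranges: [-3.08, 3.08], [-0.75, 2.2], [0.22, 2.44], [-1.43, 4.57], [0, 2.65], [-2.85, 2.85]. Speed limits (rad/s): [2.79, 2.79, 3.14, 3.14, 3.14, 3.14].

### API

Orientations are given as a unit quaternion [x, y, z, w].
In Python, from rig import telemetry, viewer, hand_in gives the robot as it stands. The module is installed in compiled form; this text tells all that it offers.
- The arm moves only by the shell command python3 -m creep 'ROWS' [FORCE]. ROWS is JSON, a list of rows, each an object with "translation": the shift along the tool's x, y, z in mm, a list of three; "roll": the turn about the tool's z in degrees; "gripper": the finger opening in mm, from 0 to 87. In form: [{"translation": [tx, ty, tz], "roll": roll, "gripper": gripper}, ...]. A call has 1 to 5 rows; each row is the pose to reach, as a shift and turn from the pose commanded when the call began, along the tool's axes at that moment; what a row does not reach only later rows make up. A row lasts 1/12 s, in which the tool goes at most 41.7 mm and 7.16 degrees, less where a joint would pass 70% of its speed; a pose out of reach is approached as far as the arm can. A call with a gripper value outside its range is refused whole. The fingers move at their own pace and stop on an object; FORCE is the grip in N (left out, the last holds). Time passes only in rows, so rows that repeat a pose let the fingers close. It gives the time, the measured TCP pose, the force, the opening and the grip force at its end, in the units of the state.
- telemetry.get_obs(): the state, without advancing time (a new reading comes with each control period).
- viewer.camera(name): name is "scene" or "top"; returns the picture (384x512x3 uint8, blue, green, red); there is no depth.
- viewer.camera_info(name): a dict with "intrinsics" (3x3 intrinsics, pixels), "rvec" (rotation vector, rad) and "tvec" (3), from world to camera coordinates, as OpenCV has them. Camera axes: x right, y down, z forward; pixel columns grow to the right and rows downward; lengths in m; the calibration is good to about 2 mm. A picture is of the moment at which its call begins. camera_info takes no time and is no camera call.
- hand_in(): hands the job in; it is judged then, once.
Trained networks look in the newest picture that a camera, given by its name, has taken for a name from the list of things; names that differ only in an ending like _2 or _b are one class to them, and where a whole thing is asked for, a point or a joint stands for the part that bears it (a point fixed in the world has none). Each returns a list of dicts, best first, with "p" (0 to 1); they miss things now and then, are a little off and sometimes report something else, mostly with a low value. They report only what shows in the picture. A call takes as long as a camera call.
- viewer.recognise(camera, thing): "bbox" ([left, top, width, height] in pixels, round what is visible of it).
The state is a dict: "time": time; "q": joint angles; "joint_velocities": joint speeds; "joint_torque": joint torques, N m; "position": TCP position; "tool_rot": TCP orientation; "ft_force": force on the tool from outside, world axes, zero at the start; "moment": the same for the moment, N m; "grip_width": finger opening in m; "grip_force": force on a finger pad.
Only numpy, scipy, OpenCV 4.12 (cv2) and the standard library are available. Lean on these libraries where they do the work, as an engineer would, in place of code of your own. Each camera call takes 0.05 s, during which the arm holds its last target. There are 200 camera calls.

### The job

The sprung steel cash door on top of the coin box is locked. With the door still shut, pull its round chrome lock cap out to its stop to unlock it, then lift the door and hold it open at 40 degrees (within about 5) so that the coin chute inside can be inspected. The door snaps shut if let go, so finish while the gripper is still holding it there, motionless, with the cap still pulled out, and leave the other things on the counter where they are.

Things in the scene. Friction and masses are not known exactly. Their poses are not given: they have to be found in the camera images.
- cash_box: Blue steel coin box, fixed to the counter, 200 x 180 x 100 mm (x, y, z), open on top under its door. Origin: centre of its underside; x points from the door's hinge side to its free side, y along the hinge, z up. At yaw 0 the hinge side faces the robot. Its place and yaw differ from run to run.
- door_hinge (a point): Middle of the door's hinge line, fixed to the box at (-90, 0, 100) mm in the box's frame; axes as the box. The hinge line runs along y.
- cash_door (a joint): Opening angle of the bare steel cash door, rad: 0 shut (level on the box), growing as its free edge rises and swings up and back towards the hinge side; 40 degrees = 0.698; range 0 to 1.5. A spring and its own weight (0.45 kg) always drive it shut: it takes about 7 to 11 N at the cap to lift and to hold it.
- door_edge (a point): Middle of the door's free edge, on its underside; moves with the door. The panel reaches 197 mm beyond the hinge line, is 180 mm wide and 3 mm thick, and its underside lies in the plane of the hinge line (100 mm above the counter when shut). The free edge overhangs the box's far wall by 7 mm.
- lock_cap (a joint): Travel of the chrome lock cap out of the door, at right angles to it, m: 0 to 0.003 at the start (locked), 0.014 at its stop (unlocked; a green collar shows under it). Friction of about 3.5 N holds it wherever it is: less than it takes to lift the door, so a straight pull brings the cap out first and then raises the door.
- cap_top (a point): Centre of the cap's top face; moves with the cap. The cap is a chrome cylinder, 26 mm across, 30 mm long, square to the door, 150 mm from the hinge line, midway along the door's width. Fully in, its top stands 36 mm above the door's underside (33 mm above its upper face), over a flat dark ring 40 mm across and 3 mm thick. Pinched along y it can turn between the pads.
- validator: Black coin validator, 100 x 60 x 90 mm, loose. Origin: centre of its underside. Bystander.
- guide_a: Bronze coin guide, a channel 120 x 36 x 16 mm with a 22 mm end stop at +x, loose. Origin: centre of its underside. Bystander.
- guide_b: Second bronze coin guide, same as guide_a. Bystander.
- coin_tube: Clear upright coin tube, 32 mm in diameter, 110 mm high, on a black foot 48 mm in diameter, loose. Origin: centre of its underside. Bystander.
- nut_spinner: Nut spinner lying down, yellow handle 100 x 28 x 26 mm towards -x, steel shaft and socket to 100 mm towards +x of the origin (on the underside, near the handle's front end), loose. Bystander.
- screw_dish: Square steel dish, 90 x 90 x 25 mm, loose. Origin: centre of its underside. Bystander.

How it is judged:
On the way:
1. the lock cap is pulled out to its stop while the door is still shut (value of joint lock_cap above 0.011 m and value of joint cash_door below 0.2 rad), for 0.1 s.
At the end, for the whole second after the job is handed in: The door stands at 40 degrees within 5 (0.611 to 0.785 rad) and still (under 0.08 rad/s), held by the gripper's fingers (more than 2 N), with the lock cap at least 9 mm out; the loose things are within 20 mm of where they began (value of joint cash_door between 0.611 and 0.785 rad and velocity of joint cash_door between -0.08 and 0.08 rad/s and value of joint lock_cap above 0.009 m and contact force between the fingers and cash_box above 2 N and distance of each of validator, guide_a, guide_b, coin_tube, nut_spinner, screw_dish from where it was at the start of the episode below 0.02 m); the arm keeps its last pose, push and grip.
It fails at once if the door is forced open while still locked (past about 11 degrees with the cap less than 8 mm out) (value of joint cash_door above 0.2 rad and value of joint lock_cap below 0.008 m).
It fails at once if one of the other things on the counter is disturbed (moved by more than 20 mm) (distance of any of validator, guide_a, guide_b, coin_tube, nut_spinner, screw_dish from where it was at the start of the episode above 0.02 m).
It also fails if it takes over 35 s, if anything falls off the work surface, if the arm or the gripper's body presses on something with over 40 N, if the wrist force passes 120 N, or if a joint passes its speed limit or range.

## Working session

There is one attempt and no reset: what is moved stays moved. The work goes in short steps, Python scripts to look and compute and a shell command to move; the robot and the scene stay as the last step left them, time stands still between calls to the robot, and variables do not carry over. Pictures are saved under pics/ and viewed, at most 10 in all, crops included, and the job is handed in when it is done.

```bash
mkdir -p pics; python3 - <<'E'
from rig import telemetry, viewer
import cv2
for c in("scene","top"):
    im=viewer.camera(c); cv2.imwrite(f"pics/{c}0.png",im)
    print(c,viewer.camera_info(c))
    for t in("cash_box","cap_top","lock_cap","cash_door"):
        print(t,[(d["p"],d["bbox"]) for d in viewer.recognise(c,t)[:2]])
o=telemetry.get_obs();print(o)
E
```

```text
scene {'intrinsics': array([[351.87003253,   0.        , 249.7208784 ],
       [  0.        , 351.87003253, 186.68938608],
       [  0.        ,   0.        ,   1.        ]]), 'rvec': array([ 1.7172334 ,  1.59371134, -0.77449992]), 'tvec': array([-0.03151862, -0.24986254,  1.47322345])}
cash_box [(0.58, [172.4, 167.9, 76.0, 71.8])]
cap_top [(0.5, [204.3, 188.9, 9.1, 16.1])]
lock_cap [(0.67, [204.8, 184.1, 9.5, 16.3])]
cash_door [(0.76, [171.8, 164.2, 78.6, 50.1])]
top {'intrinsics': array([[409.72544602,   0.        , 263.07912524],
       [  0.        , 409.72544602, 193.61010188],
       [  0.        ,   0.        ,   1.        ]]), 'rvec': array([ 2.17762553, -2.21014504,  0.10643794]), 'tvec': array([-0.00915773,  0.52640335,  1.18556438])}
cash_box [(0.63, [262.2, 140.3, 75.3, 83.7])]
cap_top [(0.54, [299.1, 158.5, 13.3, 10.8])]
lock_cap [(0.15, [263.6, 143.0, 74.9, 85.1])]
cash_door [(0.67, [263.0, 140.0, 73.5, 81.7])]
{'time': 0.5, 'q': array([-1.45352573e+00,  5.27491004e-01,  1.43275249e+00, -1.60170578e-05,
        1.18141448e+00, -1.78480940e-01]), 'joint_velocities': array([ 4.06581883e-04, -1.45204677e-03, -2.61418051e-03, -2.24973693e-04,
        1.35495523e-03, -8.68466398e-05]), 'joint_torque': array([-1.35111619e-03, -4.39605546e+01, -1.76789546e+01,  6.32616668e-02,
        5.15012804e-02, -3.25142503e-05]), 'position': array([ 0.18219068, -0.59779826,  0.24153718]), 'tool_rot': array([ 9.89085840e-01,  1.47340424e-01, -6.40592914e-06, -3.28758197e-05]), 'ft_force': array([ 0.06689665, -0.0698028 , -0.79348698]), 'moment': array([-0.03376757,  0.02810664, -0.01842464]), 'grip_force': 0.0, 'grip_width': 0.08729045509466649}
```

View pics/top0.png

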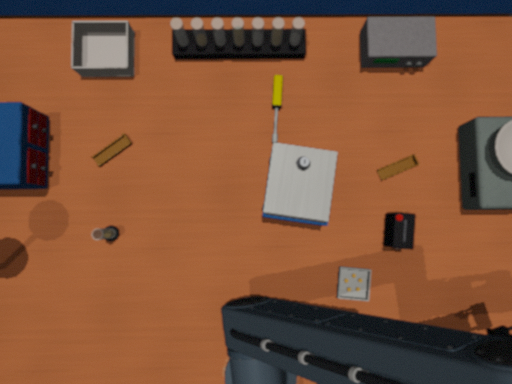

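View pics/scene0.png

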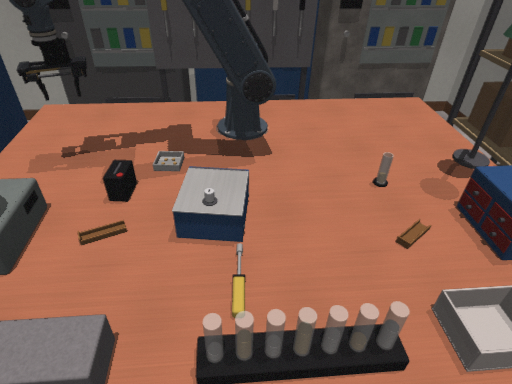

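The top view shows the door with its cap at about (303,161) px near the far edge, and the blue hinge-side wall at the bottom (y≈220). The scene view shows the cap at (209,195) px. The spinner's tip is just beyond the free edge, so I'll keep clear of it.

```bash
cat > h.py <<'E'
import cv2,numpy as np
from rig import telemetry, viewer
def cam(c):
    i=viewer.camera_info(c);R=cv2.Rodrigues(i["rvec"])[0];return i["intrinsics"],R,np.array(i["tvec"])
def ray(c,uv,z):
    K,R,t=cam(c);d=R.T@np.linalg.inv(K)@[*uv,1];o=-R.T@t
    return o+d*(z-o[2])/d[2]
def proj(c,P):
    i=viewer.camera_info(c);return cv2.projectPoints(np.float64(P).reshape(-1,3),i["rvec"],i["tvec"],i["intrinsics"],None)[0][:,0]
E
python3 - <<'E'
from h import *
im=cv2.imread("pics/top0.png");hsv=cv2.cvtColor(im,cv2.COLOR_BGR2HSV)
m=((hsv[...,1]<60)&(hsv[...,2]>120)).astype(np.uint8)
m[:130]=0;m[240:]=0;m[:,:250]=0;m[:,350:]=0
m=cv2.morphologyEx(m,cv2.MORPH_OPEN,np.ones((5,5)))
m=cv2.morphologyEx(m,cv2.MORPH_CLOSE,np.ones((15,15)))
ct=max(cv2.findContours(m,0,2)[0],key=cv2.contourArea)[:,0]
W=np.array([ray("top",p,.103)[:2] for p in ct])
r=cv2.minAreaRect((W*1000).astype(np.float32));print(r, cv2.boxPoints(r))
for z in(.136,.139):
    print(ray("top",(305.7,163.9),z),ray("top",(303,161),z),ray("scene",(209.3,190),z))
big=np.hstack([cv2.resize(im[130:240,245:355],(400,400),interpolation=cv2.INTER_CUBIC),cv2.resize(cv2.imread("pics/scene0.png")[155:245,165:255],(400,400),interpolation=cv2.INTER_CUBIC)])
cv2.imwrite("pics/crop0.png",big)
E
```

```text
((553.2601928710938, -117.32756042480469), (181.63623046875, 196.71408081054688), 80.97692108154297) [[ 441.87708  -191.59625 ]
 [ 636.15686  -222.44737 ]
 [ 664.6433    -43.05887 ]
 [ 470.36353   -12.207748]]
[ 0.59571412 -0.12970779  0.136     ] [ 0.60363646 -0.12263995  0.136     ] [ 0.59835978 -0.12381543  0.136     ]
[ 0.59527401 -0.12932021  0.139     ] [ 0.60317444 -0.12227191  0.139     ] [ 0.60224292 -0.12361261  0.139     ]
```

View pics/crop0.png

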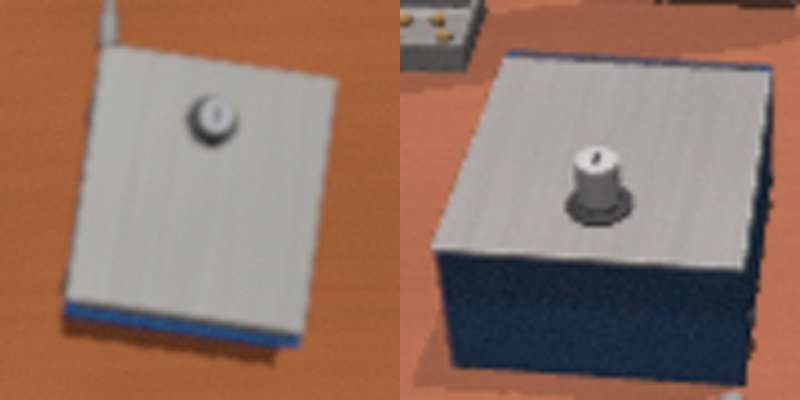

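```bash
cat >> h.py <<'E'
from scipy.spatial.transform import Rotation as Ro
def to(T):
    o=telemetry.get_obs();R=Ro.from_quat(o["tool_rot"]).as_matrix()
    print("t",round(o["time"],2),"pos",o["position"].round(4),"shift mm",(R.T@(np.array(T)-o["position"])*1000).round(1),"toolx deg",np.degrees(np.arctan2(R[1,0],R[0,0])).round(2),"F",o["ft_force"].round(1),"grip",round(o["grip_width"]*1000,1),round(o["grip_force"],1))
C=[.604,-.1255]
E
python3 -m creep '[{"translation":[34,-20,0],"roll":6,"gripper":70},{"translation":[68,-41,0],"roll":13,"gripper":70},{"translation":[102,-62,0],"roll":20,"gripper":70},{"translation":[136,-82,0],"roll":26,"gripper":70},{"translation":[170,-103,0],"roll":26,"gripper":70}]' 40
python3 -c "
from h import *;to([*C,.2415])"
```

```text
time: 0.92
position: [0.3157, -0.4486, 0.2417]
tool_rot: [0.997, -0.081, 0.0, 0.0]
ft_force: [0.5, -0.5, 0.0]
grip_width: 0.071
grip_force: 0.0
t 0.92 pos [ 0.3157 -0.4486  0.2417] shift mm [ 2.322e+02 -3.654e+02  2.000e-01] toolx deg -9.31 F [ 0.5 -0.5  0. ] grip 71.0 0.0
```

```bash
python3 -m creep '[{"translation":[22,-34,0],"roll":0,"gripper":70},{"translation":[44,-68,0],"roll":0,"gripper":70},{"translation":[66,-102,0],"roll":0,"gripper":70},{"translation":[88,-136,0],"roll":0,"gripper":70},{"translation":[110,-170,0],"roll":0,"gripper":70}]'
python3 -m creep '[{"translation":[22,-34,0],"roll":0,"gripper":70},{"translation":[44,-68,0],"roll":0,"gripper":70},{"translation":[66,-102,0],"roll":0,"gripper":70},{"translation":[88,-136,0],"roll":0,"gripper":70},{"translation":[88,-136,0],"roll":0,"gripper":70}]' >/dev/null
python3 -c "
from h import *;to([*C,.2415])"
```

```text
time: 1.33
position: [0.4513, -0.2976, 0.2419]
tool_rot: [0.997, -0.079, 0.0, 0.0]
ft_force: [0.7, 0.2, -0.6]
grip_width: 0.0701
grip_force: 0.0
t 1.75 pos [ 0.5628 -0.1731  0.2419] shift mm [ 33.6 -53.3   0.7] toolx deg -8.68 F [ 0.7  0.9 -0.2] grip 69.8 0.0
```

Now the rest, then down to z≈0.128 over the cap.

```bash
python3 -m creep '[{"translation":[15,-25,0],"roll":0,"gripper":70},{"translation":[28,-45,10],"roll":0,"gripper":70},{"translation":[32,-51,30],"roll":0,"gripper":70},{"translation":[32,-51,50],"roll":0,"gripper":70},{"translation":[32,-51,50],"roll":0,"gripper":70}]' >/dev/null
python3 - <<'E'
from h import *
to([*C,.128])
for c in("top","scene"):
    im=viewer.camera(c);cv2.imwrite(f"pics/{c}1.png",im)
    print(viewer.recognise(c,"cap_top")[:1])
s=cv2.imread("pics/scene1.png")[115:245,145:275]; t=cv2.imread("pics/top1.png")[120:250,240:370]
cv2.imwrite("pics/crop1.png",np.hstack([cv2.resize(a,(400,400),interpolation=cv2.INTER_CUBIC) for a in(t,s)]))
E
```

```text
t 2.17 pos [ 0.5957 -0.132   0.1878] shift mm [ 7.7 -7.6 59.7] toolx deg -8.98 F [ 0.3  0.2 -0.2] grip 70.4 0.0
[]
[{'bbox': [203.4, 188.6, 10.7, 15.3], 'p': 0.46}]
```

View pics/crop1.png

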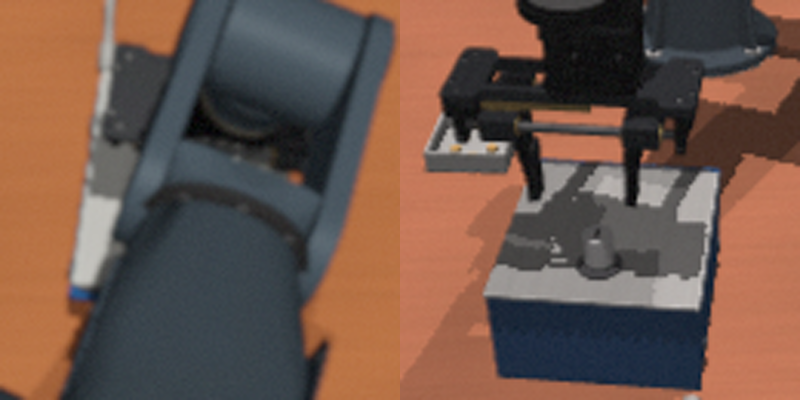

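The scene crop shows the open fingers above and behind the cap (cap at about (600,250) in the crop). They're not yet centred, because the measured pose lags the command. I'll let it settle before measuring.

```bash
python3 -m creep '[{"translation":[0,0,0],"roll":0,"gripper":70},{"translation":[0,0,0],"roll":0,"gripper":70}]' >/dev/null
python3 -c "
from h import *;to([*C,.128])"
```

```text
t 2.53 pos [ 0.5986 -0.1341  0.1929] shift mm [ 3.8 -9.4 64.9] toolx deg -9.09 F [ 0.1 -0.2 -0.5] grip 69.9 0.0
```

```bash
python3 -m creep '[{"translation":[4,-9,10],"roll":0,"gripper":70},{"translation":[4,-9,25],"roll":0,"gripper":70},{"translation":[4,-9,40],"roll":0,"gripper":70},{"translation":[4,-9,40],"roll":0,"gripper":70},{"translation":[4,-9,40],"roll":0,"gripper":70}]' >/dev/null
python3 - <<'E'
from h import *
to([*C,.128])
im=viewer.camera("scene");cv2.imwrite("pics/scene2.png",im)
print(viewer.recognise("scene","cap_top")[:1])
o=telemetry.get_obs();print(proj("scene",[*o["position"]]),proj("scene",[*C,.137]))
cv2.imwrite("pics/crop2.png",cv2.resize(im[135:245,155:265],(600,600),interpolation=cv2.INTER_CUBIC))
E
```

```text
t 2.95 pos [ 0.603  -0.1245  0.1506] shift mm [ 1.2  0.9 22.6] toolx deg -9.04 F [-0.  -0.7  0.6] grip 69.8 0.0
[]
[[208.43041135 186.40468122]] [[208.59723894 191.06385423]]
```

View pics/crop2.png

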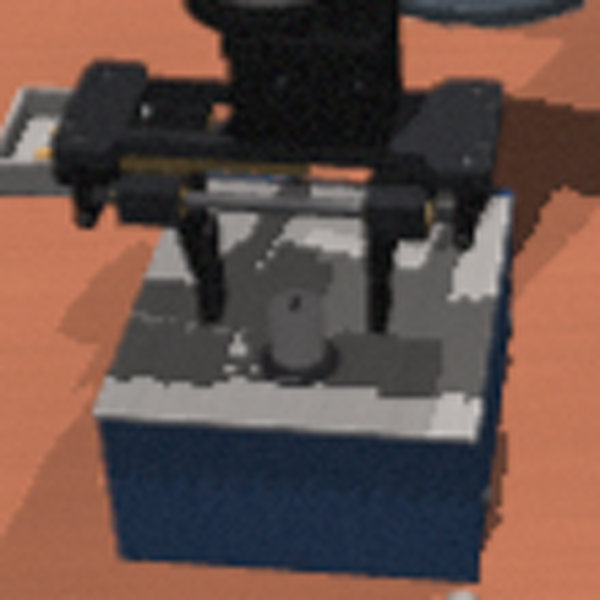

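The cap (crop x≈297) sits midway between the fingertips (208 and 380). Next: down, and close.

```bash
python3 -m creep '[{"translation":[1,1,8],"roll":0,"gripper":70},{"translation":[1,1,16],"roll":0,"gripper":70},{"translation":[1,1,22],"roll":0,"gripper":70},{"translation":[1,1,22],"roll":0,"gripper":70},{"translation":[1,1,22],"roll":0,"gripper":70}]' >/dev/null
python3 -c "
from h import *;to([*C,.128])"
python3 -m creep '[{"translation":[0,0,0],"roll":0,"gripper":20},{"translation":[0,0,0],"roll":0,"gripper":20},{"translation":[0,0,0],"roll":0,"gripper":20},{"translation":[0,0,0],"roll":0,"gripper":20},{"translation":[0,0,0],"roll":0,"gripper":20}]' 45
python3 -m creep '[{"translation":[0,0,0],"roll":0,"gripper":20},{"translation":[0,0,0],"roll":0,"gripper":20},{"translation":[0,0,0],"roll":0,"gripper":20},{"translation":[0,0,0],"roll":0,"gripper":20},{"translation":[0,0,0],"roll":0,"gripper":20}]' 45
```

```text
t 3.47 pos [ 0.6038 -0.1261  0.1288] shift mm [ 0.1 -0.6  0.8] toolx deg -9.06 F [ 0.3 -0.1 -0.6] grip 70.0 0.0
time: 3.88
position: [0.6044, -0.1263, 0.1298]
tool_rot: [0.997, -0.079, 0.0, 0.0]
ft_force: [0.2, -0.1, -0.5]
grip_width: 0.0445
grip_force: 0.0
time: 4.3
position: [0.6045, -0.1252, 0.1296]
tool_rot: [0.997, -0.079, 0.0, -0.001]
ft_force: [1.3, 5.3, 0.1]
grip_width: 0.0252
grip_force: 45.0
```

```bash
python3 -m creep '[{"translation":[0,0,-2],"roll":0,"gripper":20},{"translation":[0,0,-4],"roll":0,"gripper":20},{"translation":[0,0,-6],"roll":0,"gripper":20},{"translation":[0,0,-8],"roll":0,"gripper":20},{"translation":[0,0,-8],"roll":0,"gripper":20}]' 
python3 -m creep '[{"translation":[0,0,-1],"roll":0,"gripper":20},{"translation":[0,0,-2],"roll":0,"gripper":20},{"translation":[0,0,-3],"roll":0,"gripper":20},{"translation":[0,0,-4],"roll":0,"gripper":20},{"translation":[0,0,-4],"roll":0,"gripper":20}]' 
python3 -m creep '[{"translation":[0,0,-1],"roll":0,"gripper":20},{"translation":[0,0,-2],"roll":0,"gripper":20},{"translation":[0,0,-3],"roll":0,"gripper":20},{"translation":[0,0,-3],"roll":0,"gripper":20},{"translation":[0,0,-3],"roll":0,"gripper":20}]' 
python3 - <<'E'
from h import *
im=viewer.camera("scene");cv2.imwrite("pics/scene3.png",im)
cv2.imwrite("pics/crop3.png",cv2.resize(im[145:235,165:255],(600,600),interpolation=cv2.INTER_CUBIC))
E
```

```text
time: 4.72
position: [0.6045, -0.1252, 0.1371]
tool_rot: [0.997, -0.079, 0.0, -0.001]
ft_force: [2.0, 4.6, -1.6]
grip_width: 0.025
grip_force: 45.0
time: 5.13
position: [0.6044, -0.1252, 0.1409]
tool_rot: [0.997, -0.079, -0.0, -0.001]
ft_force: [2.5, 6.0, -2.4]
grip_width: 0.0252
grip_force: 45.0
time: 5.55
position: [0.6042, -0.1251, 0.1428]
tool_rot: [0.997, -0.079, -0.0, -0.001]
ft_force: [3.7, 4.5, -8.7]
grip_width: 0.025
grip_force: 45.0
```

View pics/crop3.png

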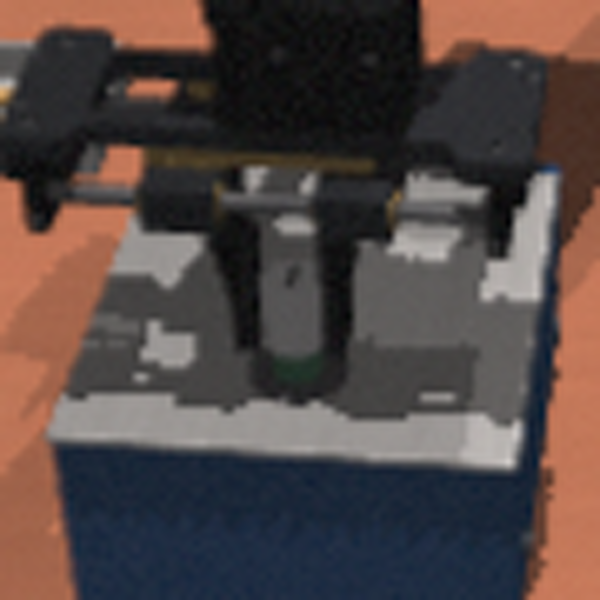

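The green collar shows under the cap at about (295,368) in the crop, the door is still shut, and the force stepped up to 8.7 N. So the cap is at its stop. Next I'll follow the arc about the hinge: r=150 mm, h=42.8 mm.

```bash
python3 -m creep '[{"translation":[-2,0,-5],"roll":0,"gripper":20},{"translation":[-3,0,-10],"roll":0,"gripper":20},{"translation":[-5,0,-15],"roll":0,"gripper":20},{"translation":[-7,0,-20],"roll":0,"gripper":20},{"translation":[-10,0,-25],"roll":0,"gripper":20}]' 
python3 -m creep '[{"translation":[0,0,0],"roll":0,"gripper":20},{"translation":[0,0,0],"roll":0,"gripper":20}]'
python3 - <<'E'
from h import *
to([.604,-.125,.168])
im=viewer.camera("scene");cv2.imwrite("pics/scene4.png",im)
cv2.imwrite("pics/crop4.png",cv2.resize(im[125:235,155:265],(600,600),interpolation=cv2.INTER_CUBIC))
E
```

```text
time: 6.02
position: [0.5955, -0.1238, 0.1679]
tool_rot: [0.997, -0.079, 0.001, -0.001]
ft_force: [5.7, 4.1, -10.7]
grip_width: 0.0248
grip_force: 45.0
time: 6.18
position: [0.5954, -0.1238, 0.1681]
tool_rot: [0.997, -0.079, 0.001, -0.001]
ft_force: [5.3, 3.4, -10.4]
grip_width: 0.0249
grip_force: 45.0
t 6.18 pos [ 0.5954 -0.1238  0.1681] shift mm [ 8.7 -0.1  0.1] toolx deg -9.09 F [  5.3   3.4 -10.4] grip 24.9 45.0
```

View pics/crop4.png

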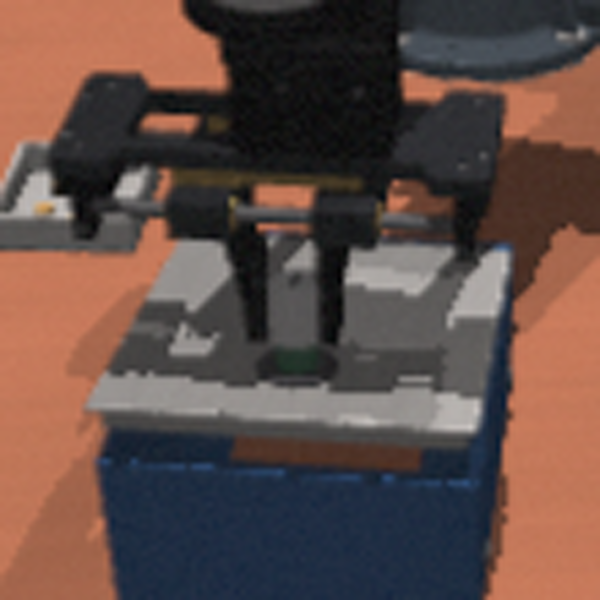

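The crop shows the door lifted about 10°, the collar still visible and the fingers holding. I'll continue along the arc.

```bash
python3 -m creep '[{"translation":[-2,0,-5],"roll":0,"gripper":20},{"translation":[-5,0,-10],"roll":0,"gripper":20},{"translation":[-8,0,-15],"roll":0,"gripper":20},{"translation":[-11,0,-19],"roll":0,"gripper":20},{"translation":[-14,0,-24],"roll":0,"gripper":20}]' 
python3 -m creep '[{"translation":[-3,0,-4],"roll":0,"gripper":20},{"translation":[-6,0,-8],"roll":0,"gripper":20},{"translation":[-10,0,-12],"roll":0,"gripper":20},{"translation":[-14,0,-16],"roll":0,"gripper":20},{"translation":[-18,0,-20],"roll":0,"gripper":20}]'
python3 - <<'E'
from h import *
to([.604,-.125,.168])
im=viewer.camera("scene");cv2.imwrite("pics/scene5.png",im)
cv2.imwrite("pics/crop5.png",cv2.resize(im[105:235,145:275],(600,600),interpolation=cv2.INTER_CUBIC))
E
```

```text
time: 6.65
position: [0.5821, -0.1216, 0.192]
tool_rot: [0.997, -0.079, 0.002, -0.001]
ft_force: [6.5, 4.1, -11.0]
grip_width: 0.025
grip_force: 45.0
time: 7.07
position: [0.5656, -0.119, 0.2127]
tool_rot: [0.997, -0.079, 0.003, -0.001]
ft_force: [7.5, 5.3, -10.0]
grip_width: 0.0257
grip_force: 45.0
t 7.07 pos [ 0.5656 -0.119   0.2127] shift mm [38.5 -0.  45. ] toolx deg -9.1 F [  7.5   5.3 -10. ] grip 25.7 45.0
```

View pics/crop5.png

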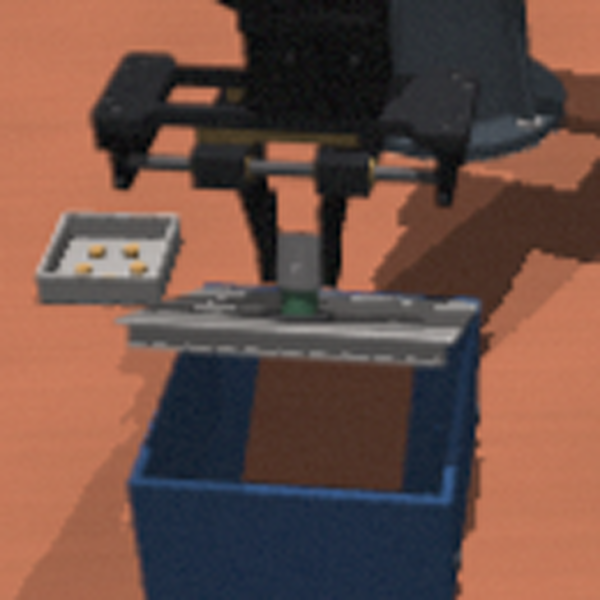

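The door is at about 30°, with the cap still out (green collar at (298,305) in the crop) and held. On to 40°, then settle and measure from the door's free edge.

```bash
python3 -m creep '[{"translation":[-4,0,-4],"roll":0,"gripper":20},{"translation":[-8,0,-8],"roll":0,"gripper":20},{"translation":[-12,0,-11],"roll":0,"gripper":20},{"translation":[-16,0,-14],"roll":0,"gripper":20},{"translation":[-21,0,-17],"roll":0,"gripper":20}]' >/dev/null
python3 -m creep '[{"translation":[0,0,0],"roll":0,"gripper":20},{"translation":[0,0,0],"roll":0,"gripper":20},{"translation":[0,0,0],"roll":0,"gripper":20}]'
python3 - <<'E'
from h import *
to([.604,-.125,.168])
im=viewer.camera("scene");cv2.imwrite("pics/scene6.png",im)
u=np.array([.9876,-.1568,0]);v=np.array([.1568,.9876,0]);H=np.array([.456,-.1019,.1])
big=cv2.resize(im[95:225,145:275],(780,600),interpolation=cv2.INTER_CUBIC)
big=cv2.resize(im[95:225,145:275],(600,600),interpolation=cv2.INTER_CUBIC)
for a,col in((35,(0,0,255)),(40,(0,255,0)),(45,(255,0,255))):
    t=np.radians(a);E=H+.197*(np.cos(t)*u+np.sin(t)*np.array([0,0,1]))
    p=(proj("scene",[E-.09*v,E+.09*v])-[145,95])*600/130;print(a,p.round(0).tolist())
    for q in p:cv2.circle(big,tuple(int(k) for k in q),5,col,1)
cv2.imwrite("pics/crop6.png",big)
o=telemetry.get_obs();d=o["position"]-H;w=np.array([d@u,d[2]])*1000
print(w,np.hypot(*w),np.degrees(np.arctan2(w[1],w[0])-np.arctan2(42.8,150)))
E
```

```text
time: 7.78
position: [0.546, -0.1158, 0.2303]
tool_rot: [0.997, -0.079, 0.005, -0.001]
ft_force: [9.7, 5.4, -8.5]
grip_width: 0.0249
grip_force: 45.0
t 7.78 pos [ 0.546  -0.1158  0.2303] shift mm [58.2  0.  62.8] toolx deg -9.12 F [ 9.7  5.4 -8.5] grip 24.9 45.0
35 [[112.0, 333.0], [454.0, 352.0]]
40 [[114.0, 300.0], [455.0, 319.0]]
45 [[116.0, 268.0], [458.0, 286.0]]
[ 91.07884543 130.24953881] 158.93488743755842 39.11106774107053
```

View pics/crop6.png

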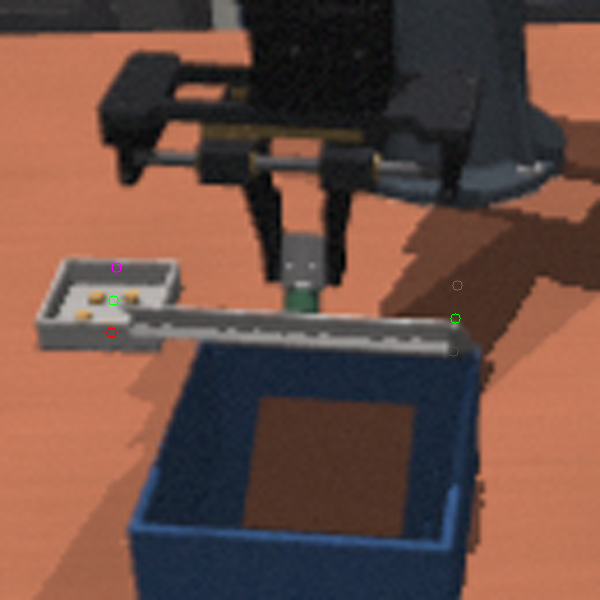

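```bash
python3 - <<'E'
from h import *
u=np.array([.9876,-.1568,0]);v=np.array([.1568,.9876,0]);H=np.array([.456,-.1019,.1]);k=np.array([0,0,1.])
for a in(30,34,37,40,43):
    t=np.radians(a);U=np.cos(t)*u+np.sin(t)*k;N=-np.sin(t)*u+np.cos(t)*k
    P=[H+r*U+s*.09*v+n*N for s in(1,-1) for r,n in((.197,0),(.197,.003),(0,0),(0,.003))]+[H+.15*U+.05*N]
    print(a,((proj("scene",P)-[145,95])*600/130).round(0).astype(int).tolist())
K,R,t=cam("scene");print(-R.T@t)
im=cv2.imread("pics/scene6.png")
cv2.imwrite("pics/crop7.png",cv2.resize(im[150:180,165:255],(800,267),interpolation=cv2.INTER_NEAREST))
E
```

```text
30 [[452, 385], [452, 379], [476, 353], [476, 349], [111, 365], [111, 360], [198, 338], [198, 334], [299, 276]]
34 [[453, 358], [453, 352], [476, 353], [476, 349], [112, 339], [112, 334], [198, 338], [198, 334], [301, 257]]
37 [[454, 338], [455, 333], [476, 353], [476, 349], [112, 320], [113, 314], [198, 338], [198, 334], [303, 243]]
40 [[455, 319], [456, 313], [476, 353], [476, 349], [114, 300], [114, 294], [198, 338], [198, 334], [304, 229]]
43 [[457, 299], [457, 293], [476, 353], [476, 349], [115, 281], [116, 275], [198, 338], [198, 334], [306, 216]]
[ 1.32081748 -0.08608099  0.69414933]
```

View pics/crop7.png

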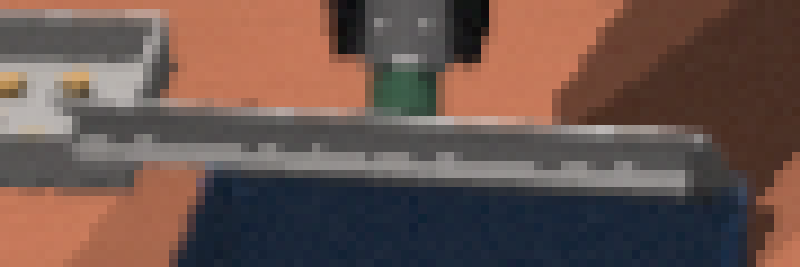

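All the cues agree on about 39°. Kinematics give 39.1°, the panel's upper edge line (crop6 y≈308 to 321) gives about 38.5–39°, and the cap top gives about 39°. The green collar is fully visible and the side door line meets the predicted hinge corner. One last check that it is still, then hand in.

```bash
python3 -m creep '[{"translation":[0,0,0],"roll":0,"gripper":20},{"translation":[0,0,0],"roll":0,"gripper":20},{"translation":[0,0,0],"roll":0,"gripper":20},{"translation":[0,0,0],"roll":0,"gripper":20},{"translation":[0,0,0],"roll":0,"gripper":20}]'
python3 -c "
from rig import telemetry,hand_in
o=telemetry.get_obs();print(o['position'],abs(o['joint_velocities']).max());print(hand_in())"
```

```text
time: 8.25
position: [0.5461, -0.1158, 0.2302]
tool_rot: [0.997, -0.079, 0.005, -0.001]
ft_force: [8.5, 5.2, -8.7]
grip_width: 0.025
grip_force: 45.0
[ 0.54606305 -0.11584093  0.23017972] 0.0016879720209977177
the job is handed in; nothing more can be done
None
```

I handed the job in with the lock cap pulled out to its stop and the door held still in the gripper at about 39° (my estimate from arm position and camera); the bystanders were never touched, and no verdict was returned.

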